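# Fetch the amber jar from behind the reagent bottles for weighing

## Task

The amber jar that has to be weighed is crowded in by the three reagent bottles in the white spill tray: first move all three bottles out of the way, standing in the empty blue tray, and only then lift the jar out and set it in the middle of the balance pan. With the jar on the pan, put each bottle back in the white tray on the very spot where it stood before. Set things down rather than drop them, knock nothing over, and leave the beaker, mortar and timer alone.

Things in the scene. Friction and masses are not known exactly. Their poses are not given: they have to be found in the camera images.
- bottle_red: Closed white plastic reagent bottle with a red cap and a red stripe round its paper label. Round, 72 mm in diameter up to 122 mm, then a shoulder narrowing to a 34 mm neck at 140 mm; the screw cap is 40 mm in diameter, from 144 mm up to the top at 172 mm. About 0.4 kg. Loose; easily lifted by its cap from above. Origin: centre of its underside, z up.
- bottle_blue: Closed white plastic reagent bottle with a blue cap and a blue stripe round its paper label. Round, 72 mm in diameter up to 122 mm, then a shoulder narrowing to a 34 mm neck at 140 mm; the screw cap is 40 mm in diameter, from 144 mm up to the top at 172 mm. About 0.4 kg. Loose; easily lifted by its cap from above. Origin: centre of its underside, z up.
- bottle_yellow: Closed white plastic reagent bottle with a yellow cap and a yellow stripe round its paper label. Round, 72 mm in diameter up to 122 mm, then a shoulder narrowing to a 34 mm neck at 140 mm; the screw cap is 40 mm in diameter, from 144 mm up to the top at 172 mm. About 0.4 kg. Loose; easily lifted by its cap from above. Origin: centre of its underside, z up.
- jar: Small straight-sided amber glass jar with a flat black lid, 50 mm in diameter (lid too), 55 mm tall, about 0.14 kg; loose. Stands in the white tray, crowded in by the three taller bottles, each within about 10 mm of it. Origin: centre of its underside, z up.
- spill_tray: White plastic spill tray, fixed to the bench, in which the three bottles and the jar stand at the start. Inside 180 mm (its x) by 240 mm (its y), floor 3 mm thick, walls 4 mm thick and 22 mm high. Two bottles stand at the jar's two sides along the tray's y, the third in front of it (tray's -x). Origin: centre of its underside; x points away from the robot (within 0.25 rad).
- holding_tray: Empty blue plastic tray to one side of the white one, fixed to the bench. Inside 310 mm (its x) by 125 mm (its y): room for the three bottles in a row along its x. Floor 3 mm thick, walls 4 mm thick and 22 mm high. Origin: centre of its underside; x points away from the robot (within 0.12 rad).
- balance: White laboratory balance, fixed, on the other side of the white tray: housing 196 mm (y) by 275 mm (x), top at 55 mm, display sloping up to about 70 mm at the robot's side, with a round steel pan 128 mm in diameter whose top is 72 mm above the bench. Origin: on the bench straight under the middle of the pan; x points away from the robot (within 0.12 rad).
- beaker: Empty glass beaker, 54 mm in diameter, 70 mm tall, beyond the white tray; a bystander, loose. Origin: centre of its underside.
- mortar: White ceramic mortar, 92 mm in diameter, 50 mm tall, its pestle sticking out to 94 mm high and 58 mm from the axis, beyond the white tray; a bystander, loose. Origin: centre of its underside.
- timer: Flat orange timer, 50 x 66 x 18 mm, beyond the white tray; a bystander, loose. Origin: centre of its underside.
Things that resemble listed ones, but are neither listed nor needed, are in the scene too. What is shaped like the jar but red or yellow is not meant. Leave any black look-alike of the bottle_red alone.

How it is judged:
By the outcome, as a careful person would: the job done as asked, in the order asked, and still so for the second after the job is handed in, with the robot touching nothing.
It also fails if it takes over 136 s, if anything falls off the work surface, if the arm or the gripper's body presses on something with over 40 N, if the wrist force passes 120 N, or if a joint passes its speed limit or range.

## Robot

A 6-joint arm with a two-finger parallel gripper is mounted at the origin on the work surface. World frame = base frame: x ahead of the robot, y to its left, z up, the work surface at z = 0. Lengths are in m, angles in degrees, forces in N, time in s.
With the tool pointing down it reaches from about 0.35 to 0.875 m from the base axis. Payload 4.2 kg.
Tool frame: the origin (TCP) lies on the centre line of the jaws, within the pads' length; the fingertips stand 11 mm ahead of it and the grasp point (between the pads) lies 8 mm behind it; z points along the fingers, y is the line along which they close (so a half turn about z gives the same grasp; the last joint's range is limited). The gripper opens to 87 mm and grips with 3 to 60 N. Pads are 19 mm wide; open, the fingers measure 117 mm over their backs; the gripper's body (75 mm by 190 mm) begins 51 mm behind the grasp point.
Start: joints at [80.535, 22.042, 0.453, 0, -68.411, -14.817], TCP at [0.257, 0.57, 0.234] pointing down, gripper open.
Joint ranges: [-179.83, 179.83], [-69.29, 118.12], [-61.27, 80.66], [-181.25, 117.63], [-171.15, -9.14], [-177.46, 177.46]. Speed limits (degrees/s): [159.86, 159.86, 180, 180, 180, 180].

## Interface

Orientations are given as a 3x3 rotation matrix whose columns are the frame's x, y, z axes.
In Python, from station import r gives the robot as it stands.
- The arm moves only by the tool servo_tool, never from a script. Its argument "commands" is a list that holds one entry, the list of rows, each a list of 7 numbers: the closure, from 0 (fully open) to 1 (shut), then the shift along the tool's x, y, z in mm, then the turn, a rotation vector about the tool's x, y, z in rad. In form: [[[claw, x, y, z, ax, ay, az], ...]]. A call has exactly 5 rows; each row is the pose to reach, as a shift and turn from the pose commanded when the call began, along the tool's axes at that moment; what a row does not reach only later rows make up. A row lasts 1/10 s, in which the tool goes at most 50 mm and 8.59 degrees, less where a joint would pass 70% of its speed; a pose out of reach is approached as far as the arm can. A call with a gripper value outside its range is refused whole. The fingers move at their own pace and stop on an object; the grip force is fixed at half the most. Time passes only in rows, so rows that repeat a pose let the fingers close, or fill a call up. It gives the time, the measured TCP pose, the force, the opening and the grip force at its end, in the units of the state.
- r.sense(): the state, without advancing time (a new reading comes with each control period).
- r.capture(name): name is "scene" or "top" or "wrist"; returns a dict with "pixels" (480x640x3 uint8, red, green, blue), "camera_matrix" (3x3 intrinsics, pixels), "R" (3x3) and "t" (3): a world point X has camera coordinates R X + t. Camera axes: x right, y down, z forward; pixel columns grow to the right and rows downward; lengths in m; the calibration is good to about 2 mm. The wrist camera is an equidistant fisheye: a pixel r from the principal point sees the ray r / f radians off the axis. A picture is of the moment at which its call begins. There is no depth.
- r.finish_job(): hands the job in; it is judged then, once.
The state is a dict: "time_s": time; "joints": joint angles; "joint_velocities": joint speeds; "effort": joint torques, N m; "tcp_pos": TCP position; "ee_rot": TCP orientation; "wrist_force": force on the tool from outside, world axes, zero at the start; "moment": the same for the moment, N m; "gripper_width": opening from 0.0 (shut) to 1.0 (fully open); "gripper_force": force on a finger pad.
Only numpy, scipy, OpenCV 4.12 (cv2) and the standard library are available. Lean on these libraries where they do the work, as an engineer would, in place of code of your own. Each camera call takes 0.05 s, during which the arm holds its last target. There are 200 camera calls.

## Working session

There is one attempt and no reset: what is moved stays moved. The work goes in short steps, Python scripts to look and compute and a tool call to move; the robot and the scene stay as the last step left them, time stands still between calls to the robot, and variables do not carry over. Pictures are saved under pics/ and viewed, at most 14 in all, crops included, and the job is handed in when it is done.

Besides the shell and the picture viewer there is one more tool, called after ">>>" as name([rows], argument=value, ...), one row to a line, values as JSON. servo_tool: Moves the arm, as the interface text tells. Its arguments: {"type":"object","properties":{"commands":{"type":"array","items":{"type":"array","items":{"type":"array","items":{"type":"number"}}}}},"required":["commands"]}

```bash
mkdir -p pics; ls
python3 - <<'E'
from station import r
import cv2,pickle
for n in("scene","top"):
    c=r.capture(n);cv2.imwrite(f"pics/{n}0.png",c["pixels"][:,:,::-1]);pickle.dump(c,open(n+"0.pkl","wb"))
    print(n,c["camera_matrix"],c["R"],c["t"])
s=r.sense();print(s["time_s"],s["tcp_pos"],s["ee_rot"],s["gripper_width"])
E
```

```text
pics
scene [[509.68548615   0.         310.15855048]
 [  0.         509.68548615 230.28943083]
 [  0.           0.           1.        ]] [[-0.8208925   0.57059662 -0.02355828]
 [ 0.33246544  0.44394891 -0.8320914 ]
 [-0.46432987 -0.69088991 -0.55413799]] [ 0.45021009 -0.15698175  1.18543529]
top [[490.16890316   0.         311.68768657]
 [  0.         490.16890316 244.06943563]
 [  0.           0.           1.        ]] [[-0.02409668 -0.99970032  0.00431541]
 [-0.98397013  0.02295412 -0.17684992]
 [ 0.17669787 -0.00850774 -0.98422837]] [0.00593936 0.56885393 0.94046852]
0.1 [0.25678768 0.56924808 0.23256841] [[ 9.11469715e-01 -4.11366566e-01 -7.12199989e-04]
 [-4.11367172e-01 -9.11467936e-01 -1.80304760e-03]
 [ 9.25660434e-05  1.93639898e-03 -9.99998121e-01]] 1.0018850971892692
```

View pics/top0.png

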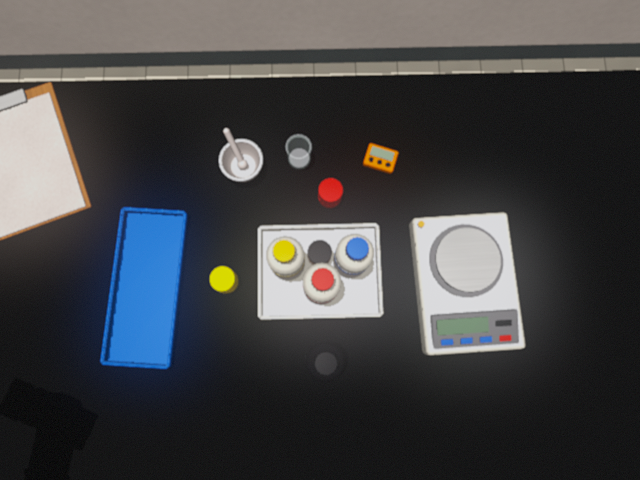

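View pics/scene0.png

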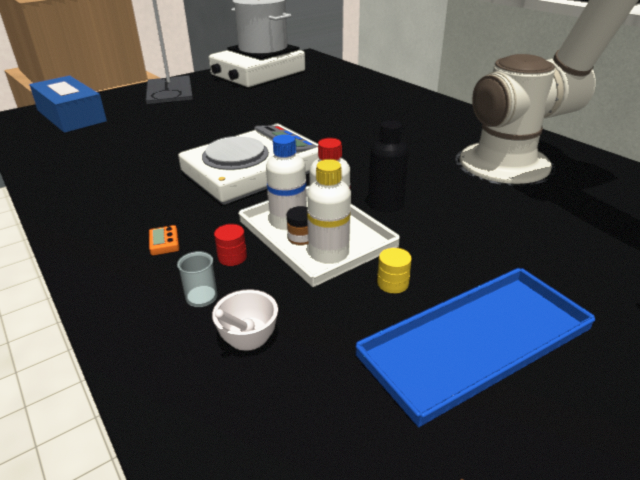

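The top view shows the blue tray around (145,288), the white tray around (320,271) with caps at yellow (284,251), blue (357,249) and red (322,280), and the balance pan at (467,260). The jar candidates are the red (330,191), the yellow (222,279) and the black-lidded amber one (320,251). Only the last is amber and sits among the bottles. The black bottle look-alike is at (326,364). An enlarged crop will confirm this.

```bash
cat > h.py <<'E'
import numpy as np,pickle
def ray(c,u,v,z):
    K,R,t=map(np.array,(c["camera_matrix"],c["R"],c["t"]))
    d=R.T@np.linalg.solve(K,[u,v,1]); o=-R.T@t
    return o+d*(z-o[2])/d[2]
def proj(c,X):
    K,R,t=map(np.array,(c["camera_matrix"],c["R"],c["t"]))
    p=K@(R@np.array(X)+t); return p[:2]/p[2]
E
python3 - <<'E'
import pickle,cv2
c=pickle.load(open("top0.pkl","rb"));im=c["pixels"][:,:,::-1]
cv2.imwrite("pics/crop1.png",cv2.resize(im[215:330,250:395],None,fx=5,fy=5,interpolation=cv2.INTER_CUBIC))
from h import *
for n,u,v,z in [("yel",284,251,.175),("blu",357,249,.175),("red",322,280,.175),("jar",320,251,.058),("pan",467,260,.072),("blk",326,364,.172)]+[("tray",*p,.022) for p in((122,209),(185,212),(168,366),(102,364))]+[("w",*p,.022) for p in((259,226),(380,224),(382,317),(259,318))]: print(n,ray(c,u,v,z).round(4))
E
```

```text
yel [0.5353 0.0425 0.175 ]
blu [ 0.5358 -0.0861  0.175 ]
red [ 0.4825 -0.0229  0.175 ]
jar [ 0.553  -0.0238  0.058 ]
pan [ 0.526  -0.3123  0.072 ]
blk [ 0.3399 -0.0258  0.172 ]
tray [0.6583 0.3896 0.022 ]
tray [0.6487 0.257  0.022 ]
tray [0.3342 0.284  0.022 ]
tray [0.3413 0.4153 0.022 ]
w [0.615  0.1016 0.022 ]
w [ 0.6134 -0.1521  0.022 ]
w [ 0.4204 -0.1468  0.022 ]
w [0.4244 0.1026 0.022 ]
```

View pics/crop1.png

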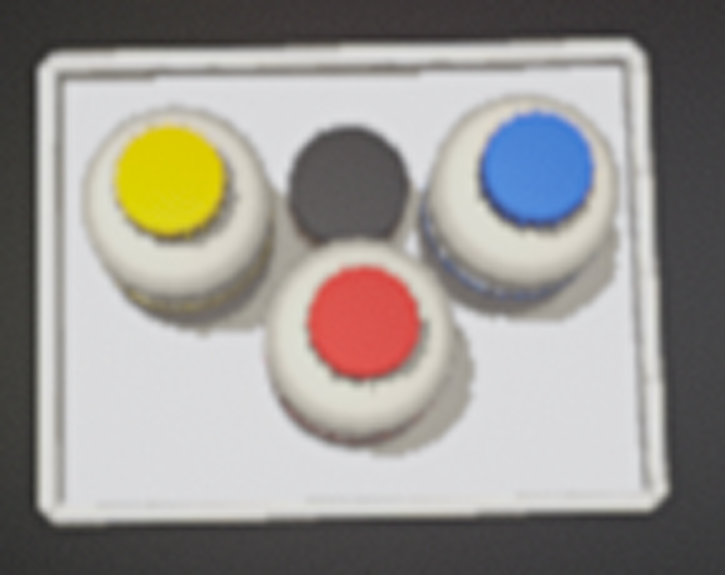

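The crop confirms the jar: a black lid at crop (349,186), hemmed in by the three bottles. Cap tops are at crop yellow (170,180), blue (537,167) and red (364,321).

Run:
```python
import pickle,cv2
from h import *
c=pickle.load(open("top0.pkl","rb"));s=pickle.load(open("scene0.pkl","rb"))
f=lambda x,o:o+(x+.5)/5-.5
for n,x,y,z in [("yel",170,180,.175),("blu",537,167,.175),("red",364,321,.175),("jar",349,186,.058)]:
    X=ray(c,f(x,250),f(y,215),z);print(n,X.round(4),"scene px",proj(s,X).round(1))
im=s["pixels"][:,:,::-1]
cv2.imwrite("pics/crop2.png",cv2.resize(im[125:265,250:370],None,fx=4,fy=4,interpolation=cv2.INTER_CUBIC))
print("pan scene",proj(s,ray(c,467,260,.072)))
```

```text
yel [0.536  0.0432 0.175 ] scene px [329.5 164.1]
blu [ 0.5376 -0.0862  0.175 ] scene px [285.  138.3]
red [ 0.4846 -0.0237  0.175 ] scene px [330.3 142.2]
jar [ 0.5514 -0.0225  0.058 ] scene px [300.8 212.5]
pan scene [236.46692894 147.85313154]
```

View pics/crop2.png

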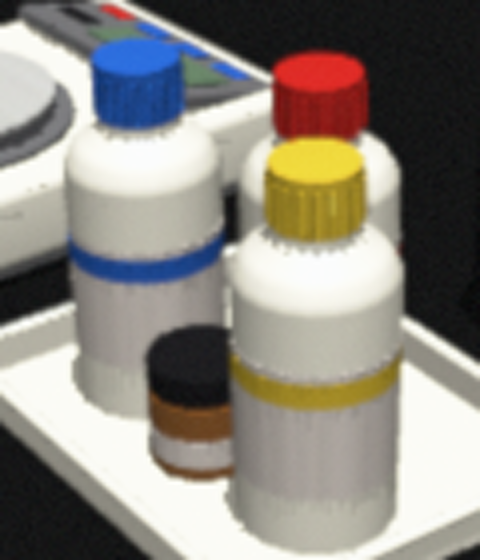

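>>> servo_tool([
  [[0.3,0,0,-20,0,0,-0.14],[0.3,0,0,-40,0,0,-0.28],[0.3,0,0,-40,0,0,-0.424],[0.3,0,0,-40,0,0,-0.424],[0.3,0,0,-40,0,0,-0.424]],
])

```text
time_s: 0.6
tcp_pos: [0.2568, 0.5692, 0.2727]
ee_rot: [[1.0, -0.003, -0.001], [-0.003, -1.0, -0.002], [-0.001, 0.002, -1.0]]
wrist_force: [-0.6, -0.0, -0.6]
gripper_width: 0.717
gripper_force: 0.0
```

The scene crop agrees to about 1 px, with cap tops at yellow (315,160), blue (138,58) and red (321,72). The amber jar with the black lid sits among them. Now I move above the yellow bottle.

>>> servo_tool([
  [[0.3,22,42,0,0,0,0],[0.3,44,84,0,0,0,0],[0.3,66,126,0,0,0,0],[0.3,88,168,0,0,0,0],[0.3,110,210,0,0,0,0]],
])

```text
time_s: 1.1
tcp_pos: [0.3673, 0.3576, 0.2729]
ee_rot: [[1.0, -0.002, -0.001], [-0.002, -1.0, -0.001], [-0.001, 0.001, -1.0]]
wrist_force: [0.7, -0.1, 0.3]
gripper_width: 0.704
gripper_force: 0.0
```

>>> servo_tool([
  [[0.3,22,42,0,0,0,0],[0.3,44,84,0,0,0,0],[0.3,66,126,0,0,0,0],[0.3,88,168,0,0,0,0],[0.3,110,210,0,0,0,0]],
])

```text
time_s: 1.6
tcp_pos: [0.4772, 0.1477, 0.2731]
ee_rot: [[1.0, -0.002, -0.001], [-0.002, -1.0, -0.0], [-0.001, 0.0, -1.0]]
wrist_force: [1.4, 0.2, -0.1]
gripper_width: 0.701
gripper_force: 0.0
```

>>> servo_tool([
  [[0.3,22,42,0,0,0,0],[0.3,44,80,0,0,0,0],[0.3,59,106,0,0,0,0],[0.3,59,106,0,0,0,0],[0.3,59,106,0,0,0,0]],
])

```text
time_s: 2.1
tcp_pos: [0.5358, 0.0431, 0.2726]
ee_rot: [[1.0, -0.003, -0.002], [-0.003, -1.0, -0.0], [-0.002, 0.0, -1.0]]
wrist_force: [0.1, 0.4, -0.6]
gripper_width: 0.701
gripper_force: 0.0
```

>>> servo_tool([
  [[0.3,0,0,35,0,0,0],[0.3,0,0,70,0,0,0],[0.3,0,0,100,0,0,0],[0.3,0,0,118,0,0,0],[0.3,0,0,118,0,0,0]],
])

```text
time_s: 2.6
tcp_pos: [0.5335, 0.0443, 0.1527]
ee_rot: [[1.0, 0.001, -0.007], [0.001, -1.0, -0.002], [-0.007, 0.002, -1.0]]
wrist_force: [0.0, -0.8, 0.7]
gripper_width: 0.702
gripper_force: 0.0
```

>>> servo_tool([
  [[0.6,0,0,0,0,0,0],[0.8,0,0,0,0,0,0],[1,0,0,0,0,0,0],[1,0,0,0,0,0,0],[1,0,0,0,0,0,0]],
])

```text
time_s: 3.1
tcp_pos: [0.5368, 0.0437, 0.1568]
ee_rot: [[1.0, 0.0, 0.002], [0.0, -1.0, 0.0], [0.002, -0.0, -1.0]]
wrist_force: [-0.4, -1.1, 3.0]
gripper_width: 0.451
gripper_force: 30.0
```

>>> servo_tool([
  [[1,0,0,0,0,0,0],[1,0,0,0,0,0,0],[1,0,0,-3,0,0,0],[1,0,0,-6,0,0,0],[1,0,0,-10,0,0,0]],
])

```text
time_s: 3.6
tcp_pos: [0.5351, 0.0436, 0.1645]
ee_rot: [[1.0, -0.0, -0.003], [-0.0, -1.0, -0.0], [-0.003, 0.0, -1.0]]
wrist_force: [1.1, 1.0, -3.9]
gripper_width: 0.453
gripper_force: 30.0
```

>>> servo_tool([
  [[1,0,0,-15,0,0,0],[1,0,0,-35,0,0,0],[1,0,0,-55,0,0,0],[1,0,0,-75,0,0,0],[1,0,0,-85,0,0,0]],
])

```text
time_s: 4.1
tcp_pos: [0.5366, 0.044, 0.2521]
ee_rot: [[1.0, 0.0, 0.002], [0.0, -1.0, 0.001], [0.002, -0.001, -1.0]]
wrist_force: [0.1, -0.4, -3.5]
gripper_width: 0.446
gripper_force: 30.0
```

>>> servo_tool([
  [[1,2,-10,0,0,0,0],[1,6,-30,0,0,0,0],[1,12,-60,0,0,0,0],[1,18,-90,0,0,0,0],[1,25,-120,0,0,0,0]],
])

```text
time_s: 4.6
tcp_pos: [0.5603, 0.1653, 0.2486]
ee_rot: [[1.0, -0.0, -0.003], [-0.0, -1.0, -0.001], [-0.003, 0.001, -1.0]]
wrist_force: [0.3, -0.5, -4.4]
gripper_width: 0.453
gripper_force: 30.0
```

>>> servo_tool([
  [[1,6,-30,0,0,0,0],[1,12,-60,0,0,0,0],[1,18,-90,0,0,0,0],[1,24,-120,0,0,0,0],[1,29,-140,0,0,0,0]],
])

```text
time_s: 5.1
tcp_pos: [0.5893, 0.3064, 0.2478]
ee_rot: [[1.0, 0.001, -0.003], [0.001, -1.0, -0.001], [-0.003, 0.001, -1.0]]
wrist_force: [-0.2, -0.6, -3.5]
gripper_width: 0.452
gripper_force: 30.0
```

>>> servo_tool([
  [[1,3,-15,0,0,0,0],[1,5,-25,0,0,0,0],[1,5,-25,0,0,0,0],[1,5,-25,0,0,0,0],[1,5,-25,0,0,0,0]],
])

```text
time_s: 5.6
tcp_pos: [0.5949, 0.3278, 0.2508]
ee_rot: [[1.0, -0.001, -0.0], [-0.001, -1.0, -0.0], [-0.0, 0.0, -1.0]]
wrist_force: [-0.2, -0.4, -3.6]
gripper_width: 0.45
gripper_force: 30.0
```

Run:
```python
from station import r
import cv2
s=r.sense();print(s["time_s"],s["tcp_pos"],s["ee_rot"],s["wrist_force"],s["joints"])
c=r.capture("scene");cv2.imwrite("pics/s1.png",c["pixels"][:,:,::-1])
```

```text
5.6 [0.59490899 0.32778064 0.25075995] [[ 9.99999692e-01 -7.55653092e-04 -2.13296810e-04]
 [-7.55699784e-04 -9.99999690e-01 -2.18910008e-04]
 [-2.13131324e-04  2.19071129e-04 -9.99999953e-01]] [-0.19004947 -0.38535961 -3.63378327] [ 4.24614383e+01  2.68764767e+01  1.05938901e+01  1.04457130e-03
 -7.37348967e+01  4.74949719e+01]
```

View pics/s1.png

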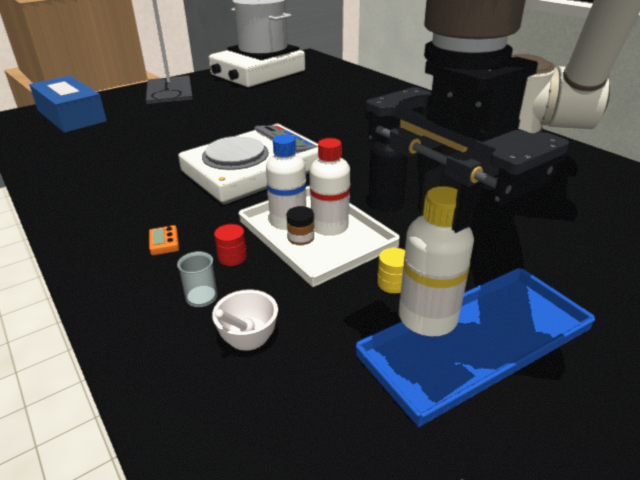

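The picture shows the yellow bottle upright over the blue tray at (437,270), with the others undisturbed. I lower it gently.

>>> servo_tool([
  [[1,0,0,20,0,0,0],[1,0,0,45,0,0,0],[1,0,0,68,0,0,0],[1,0,0,82,0,0,0],[1,0,0,88,0,0,0]],
])

```text
time_s: 6.15
tcp_pos: [0.5946, 0.3278, 0.1611]
ee_rot: [[1.0, -0.0, -0.002], [-0.0, -1.0, -0.002], [-0.002, 0.002, -1.0]]
wrist_force: [-0.8, -1.5, -4.2]
gripper_width: 0.453
gripper_force: 30.0
```

>>> servo_tool([
  [[1,0,0,1,0,0,0],[1,0,0,3,0,0,0],[1,0,0,5,0,0,0],[1,0,0,6,0,0,0],[1,0,0,6,0,0,0]],
])

```text
time_s: 6.65
tcp_pos: [0.5952, 0.3289, 0.1569]
ee_rot: [[1.0, 0.0, 0.001], [0.0, -1.0, 0.0], [0.001, -0.0, -1.0]]
wrist_force: [0.4, 0.0, -2.7]
gripper_width: 0.451
gripper_force: 30.0
```

>>> servo_tool([
  [[1,0,0,1,0,0,0],[1,0,0,1,0,0,0],[1,0,0,1,0,0,0],[0.5,0,0,1,0,0,0],[0.3,0,0,1,0,0,0]],
])

```text
time_s: 7.15
tcp_pos: [0.5953, 0.329, 0.1558]
ee_rot: [[1.0, 0.0, 0.001], [0.0, -1.0, 0.001], [0.001, -0.001, -1.0]]
wrist_force: [1.1, 0.4, -0.3]
gripper_width: 0.529
gripper_force: 0.0
```

>>> servo_tool([
  [[0.3,0,0,0,0,0,0],[0.3,0,0,0,0,0,0],[0.3,0,0,-20,0,0,0],[0.3,0,0,-50,0,0,0],[0.3,0,0,-95,0,0,0]],
])

```text
time_s: 7.65
tcp_pos: [0.5939, 0.3281, 0.2485]
ee_rot: [[1.0, 0.0, -0.005], [0.0, -1.0, -0.004], [-0.005, 0.004, -1.0]]
wrist_force: [0.9, -0.0, -1.3]
gripper_width: 0.698
gripper_force: 0.0
```

Run:
```python
from station import r
import cv2
s=r.sense();print(s["time_s"],s["tcp_pos"],s["wrist_force"],s["gripper_width"])
c=r.capture("top");cv2.imwrite("pics/t1.png",c["pixels"][:,:,::-1])
```

```text
7.65 [0.59385209 0.32814808 0.24847232] [ 0.90344519 -0.00269003 -1.25665119] 0.6983180440213624
```

View pics/t1.png

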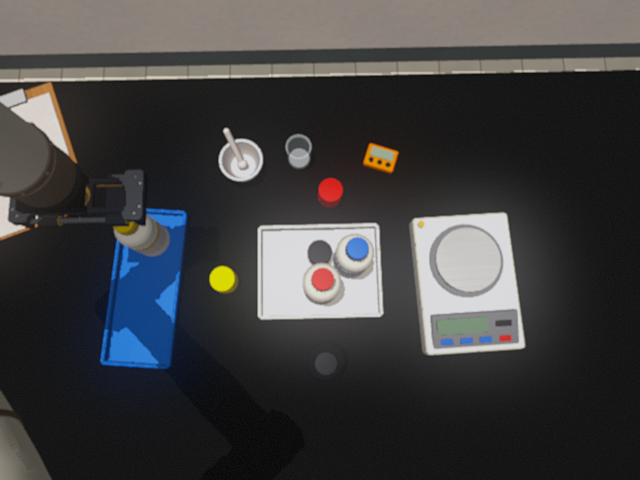

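The yellow bottle stands at the far end of the blue tray (150,238) and red and blue are unmoved. Next is red.

>>> servo_tool([
  [[0.3,-6,20,0,0,0,0],[0.3,-18,60,0,0,0,0],[0.3,-30,100,0,0,0,0],[0.3,-43,140,0,0,0,0],[0.3,-56,180,0,0,0,0]],
])

```text
time_s: 8.2
tcp_pos: [0.5385, 0.1474, 0.2506]
ee_rot: [[1.0, 0.001, 0.001], [0.001, -1.0, 0.0], [0.001, -0.0, -1.0]]
wrist_force: [-0.0, -0.5, 0.8]
gripper_width: 0.703
gripper_force: 0.0
```

>>> servo_tool([
  [[0.3,-13,40,0,0,0,0],[0.3,-26,80,0,0,0,0],[0.3,-39,120,0,0,0,0],[0.3,-49,155,0,0,0,0],[0.3,-54,172,0,0,0,0]],
])

```text
time_s: 8.7
tcp_pos: [0.484, -0.0254, 0.2509]
ee_rot: [[1.0, -0.002, 0.001], [-0.002, -1.0, 0.0], [0.001, -0.0, -1.0]]
wrist_force: [0.4, -0.1, 0.2]
gripper_width: 0.7
gripper_force: 0.0
```

>>> servo_tool([
  [[0.3,0,0,5,0,0,0],[0.3,0,0,10,0,0,0],[0.3,0,0,10,0,0,0],[0.3,0,0,10,0,0,0],[0.3,0,0,10,0,0,0]],
])

```text
time_s: 9.2
tcp_pos: [0.4855, -0.0225, 0.2405]
ee_rot: [[1.0, 0.001, 0.0], [0.001, -1.0, -0.0], [0.0, 0.0, -1.0]]
wrist_force: [-0.5, 0.1, 0.8]
gripper_width: 0.703
gripper_force: 0.0
```

>>> servo_tool([
  [[0.3,0,0,25,0,0,0],[0.3,0,0,50,0,0,0],[0.3,0,0,70,0,0,0],[0.3,0,0,82,0,0,0],[0.3,0,0,85,0,0,0]],
])

```text
time_s: 9.7
tcp_pos: [0.4844, -0.023, 0.1541]
ee_rot: [[1.0, 0.001, -0.003], [0.001, -1.0, -0.001], [-0.003, 0.001, -1.0]]
wrist_force: [-0.3, -0.0, -0.1]
gripper_width: 0.702
gripper_force: 0.0
```

>>> servo_tool([
  [[0.3,0,0,0,0,0,0],[0.6,0,0,0,0,0,0],[0.8,0,0,0,0,0,0],[1,0,0,0,0,0,0],[1,0,0,0,0,0,0]],
])

```text
time_s: 10.2
tcp_pos: [0.4854, -0.0234, 0.1562]
ee_rot: [[1.0, 0.0, 0.001], [0.0, -1.0, -0.0], [0.001, 0.0, -1.0]]
wrist_force: [-0.2, -0.2, 0.6]
gripper_width: 0.454
gripper_force: 30.0
```

>>> servo_tool([
  [[1,0,0,0,0,0,0],[1,0,0,0,0,0,0],[1,0,0,-3,0,0,0],[1,0,0,-6,0,0,0],[1,0,0,-10,0,0,0]],
])

```text
time_s: 10.7
tcp_pos: [0.4843, -0.0232, 0.1649]
ee_rot: [[1.0, -0.0, -0.002], [-0.0, -1.0, 0.0], [-0.002, -0.0, -1.0]]
wrist_force: [-0.0, 0.5, -3.0]
gripper_width: 0.449
gripper_force: 30.0
```

>>> servo_tool([
  [[1,0,0,-15,0,0,0],[1,0,0,-35,0,0,0],[1,0,0,-55,0,0,0],[1,0,0,-75,0,0,0],[1,0,0,-85,0,0,0]],
])

```text
time_s: 11.2
tcp_pos: [0.4856, -0.0231, 0.2522]
ee_rot: [[1.0, 0.0, 0.003], [0.0, -1.0, 0.001], [0.003, -0.001, -1.0]]
wrist_force: [1.3, -0.0, -4.5]
gripper_width: 0.451
gripper_force: 30.0
```

>>> servo_tool([
  [[1,-3,-12,0,0,0,0],[1,-9,-37,0,0,0,0],[1,-17,-70,0,0,0,0],[1,-25,-103,0,0,0,0],[1,-33,-136,0,0,0,0]],
])

```text
time_s: 11.7
tcp_pos: [0.4505, 0.1141, 0.2491]
ee_rot: [[1.0, -0.0, -0.003], [-0.0, -1.0, -0.001], [-0.003, 0.001, -1.0]]
wrist_force: [1.0, 0.1, -3.2]
gripper_width: 0.45
gripper_force: 30.0
```

>>> servo_tool([
  [[1,-8,-33,0,0,0,0],[1,-16,-66,0,0,0,0],[1,-24,-100,0,0,0,0],[1,-32,-133,0,0,0,0],[1,-40,-166,0,0,0,0]],
])

```text
time_s: 12.2
tcp_pos: [0.4103, 0.28, 0.2491]
ee_rot: [[1.0, 0.001, -0.002], [0.001, -1.0, -0.002], [-0.002, 0.002, -1.0]]
wrist_force: [0.1, -0.3, -3.7]
gripper_width: 0.455
gripper_force: 30.0
```

>>> servo_tool([
  [[1,-8,-31,0,0,0,0],[1,-13,-55,0,0,0,0],[1,-16,-66,0,0,0,0],[1,-16,-66,0,0,0,0],[1,-16,-66,0,0,0,0]],
])

```text
time_s: 12.7
tcp_pos: [0.3954, 0.344, 0.2497]
ee_rot: [[1.0, 0.0, -0.001], [0.0, -1.0, -0.002], [-0.002, 0.002, -1.0]]
wrist_force: [-0.3, 0.3, -4.1]
gripper_width: 0.451
gripper_force: 30.0
```

>>> servo_tool([
  [[1,0,0,20,0,0,0],[1,0,0,45,0,0,0],[1,0,0,68,0,0,0],[1,0,0,82,0,0,0],[1,0,0,88,0,0,0]],
])

```text
time_s: 13.2
tcp_pos: [0.3956, 0.3426, 0.1609]
ee_rot: [[1.0, -0.002, -0.002], [-0.002, -1.0, -0.003], [-0.002, 0.003, -1.0]]
wrist_force: [-1.6, -0.4, -2.7]
gripper_width: 0.45
gripper_force: 30.0
```

>>> servo_tool([
  [[1,0,0,1,0,0,0],[1,0,0,3,0,0,0],[1,0,0,5,0,0,0],[1,0,0,7,0,0,0],[1,0,0,7,0,0,0]],
])

```text
time_s: 13.7
tcp_pos: [0.3963, 0.345, 0.1562]
ee_rot: [[1.0, 0.0, 0.001], [0.0, -1.0, 0.001], [0.001, -0.001, -1.0]]
wrist_force: [0.5, -0.6, -2.3]
gripper_width: 0.452
gripper_force: 30.0
```

>>> servo_tool([
  [[1,0,0,1,0,0,0],[1,0,0,1,0,0,0],[1,0,0,1,0,0,0],[0.5,0,0,1,0,0,0],[0.3,0,0,1,0,0,0]],
])

```text
time_s: 14.2
tcp_pos: [0.3962, 0.3451, 0.1548]
ee_rot: [[1.0, 0.0, 0.001], [0.0, -1.0, 0.001], [0.001, -0.001, -1.0]]
wrist_force: [-0.2, 0.4, -0.4]
gripper_width: 0.526
gripper_force: 0.0
```

>>> servo_tool([
  [[0.3,0,0,0,0,0,0],[0.3,0,0,0,0,0,0],[0.3,0,0,-20,0,0,0],[0.3,0,0,-50,0,0,0],[0.3,0,0,-95,0,0,0]],
])

```text
time_s: 14.7
tcp_pos: [0.395, 0.3437, 0.2482]
ee_rot: [[1.0, -0.0, -0.004], [-0.0, -1.0, -0.005], [-0.004, 0.005, -1.0]]
wrist_force: [0.7, 0.8, -0.5]
gripper_width: 0.692
gripper_force: 0.0
```

>>> servo_tool([
  [[0.3,6,18,0,0,0,0],[0.3,18,55,0,0,0,0],[0.3,32,97,0,0,0,0],[0.3,46,140,0,0,0,0],[0.3,60,182,0,0,0,0]],
])

```text
time_s: 15.2
tcp_pos: [0.4562, 0.1611, 0.2493]
ee_rot: [[1.0, 0.001, 0.0], [0.001, -1.0, 0.0], [0.0, -0.0, -1.0]]
wrist_force: [0.9, 1.0, 0.2]
gripper_width: 0.699
gripper_force: 0.0
```

>>> servo_tool([
  [[0.3,14,42,0,0,0,0],[0.3,28,85,0,0,0,0],[0.3,42,127,0,0,0,0],[0.3,56,169,0,0,0,0],[0.3,68,206,0,0,0,0]],
])

```text
time_s: 15.7
tcp_pos: [0.5244, -0.0454, 0.2492]
ee_rot: [[1.0, -0.0, 0.0], [-0.0, -1.0, 0.0], [0.0, -0.0, -1.0]]
wrist_force: [0.1, 0.2, -0.8]
gripper_width: 0.703
gripper_force: 0.0
```

>>> servo_tool([
  [[0.3,9,28,0,0,0,0],[0.3,14,42,0,0,0,0],[0.3,14,42,0,0,0,0],[0.3,14,42,0,0,0,0],[0.3,14,42,0,0,0,0]],
])

```text
time_s: 16.2
tcp_pos: [0.5379, -0.0843, 0.2496]
ee_rot: [[1.0, 0.002, 0.0], [0.002, -1.0, 0.0], [0.0, -0.0, -1.0]]
wrist_force: [0.6, 0.2, -0.5]
gripper_width: 0.698
gripper_force: 0.0
```

>>> servo_tool([
  [[0.3,0,1,25,0,0,0],[0.3,0,1,55,0,0,0],[0.3,0,1,80,0,0,0],[0.3,0,1,91,0,0,0],[0.3,0,1,95,0,0,0]],
])

```text
time_s: 16.7
tcp_pos: [0.5377, -0.0855, 0.1538]
ee_rot: [[1.0, 0.002, -0.002], [0.002, -1.0, -0.0], [-0.002, 0.0, -1.0]]
wrist_force: [-1.0, -0.5, 1.1]
gripper_width: 0.702
gripper_force: 0.0
```

>>> servo_tool([
  [[0.3,0,0,0,0,0,0],[0.6,0,0,0,0,0,0],[0.8,0,0,0,0,0,0],[1,0,0,0,0,0,0],[1,0,0,0,0,0,0]],
])

```text
time_s: 17.2
tcp_pos: [0.5385, -0.0865, 0.1553]
ee_rot: [[1.0, 0.0, 0.001], [0.0, -1.0, -0.0], [0.001, 0.0, -1.0]]
wrist_force: [-0.0, -1.8, 1.9]
gripper_width: 0.451
gripper_force: 30.0
```

>>> servo_tool([
  [[1,0,0,0,0,0,0],[1,0,0,0,0,0,0],[1,0,0,-3,0,0,0],[1,0,0,-6,0,0,0],[1,0,0,-10,0,0,0]],
])

```text
time_s: 17.7
tcp_pos: [0.5373, -0.0861, 0.1638]
ee_rot: [[1.0, -0.0, -0.002], [-0.0, -1.0, 0.0], [-0.002, -0.0, -1.0]]
wrist_force: [0.1, -0.0, -2.4]
gripper_width: 0.452
gripper_force: 30.0
```

>>> servo_tool([
  [[1,0,0,-15,0,0,0],[1,0,0,-35,0,0,0],[1,0,0,-55,0,0,0],[1,0,0,-75,0,0,0],[1,0,0,-85,0,0,0]],
])

```text
time_s: 18.2
tcp_pos: [0.5387, -0.0861, 0.2513]
ee_rot: [[1.0, 0.0, 0.003], [0.0, -1.0, 0.0], [0.003, -0.0, -1.0]]
wrist_force: [0.2, 0.5, -3.5]
gripper_width: 0.45
gripper_force: 30.0
```

>>> servo_tool([
  [[1,-1,-12,0,0,0,0],[1,-4,-37,0,0,0,0],[1,-7,-72,0,0,0,0],[1,-11,-109,0,0,0,0],[1,-15,-146,0,0,0,0]],
])

```text
time_s: 18.7
tcp_pos: [0.5217, 0.0615, 0.248]
ee_rot: [[1.0, -0.0, -0.003], [-0.0, -1.0, -0.0], [-0.003, 0.0, -1.0]]
wrist_force: [0.5, 0.5, -2.9]
gripper_width: 0.452
gripper_force: 30.0
```

>>> servo_tool([
  [[1,-4,-37,0,0,0,0],[1,-7,-74,0,0,0,0],[1,-11,-111,0,0,0,0],[1,-15,-148,0,0,0,0],[1,-18,-185,0,0,0,0]],
])

```text
time_s: 19.2
tcp_pos: [0.5034, 0.2465, 0.248]
ee_rot: [[1.0, 0.001, -0.003], [0.001, -1.0, -0.001], [-0.003, 0.001, -1.0]]
wrist_force: [1.1, -0.0, -3.0]
gripper_width: 0.457
gripper_force: 30.0
```

>>> servo_tool([
  [[1,-4,-35,0,0,0,0],[1,-7,-65,0,0,0,0],[1,-9,-85,0,0,0,0],[1,-9,-92,0,0,0,0],[1,-9,-92,0,0,0,0]],
])

```text
time_s: 19.7
tcp_pos: [0.4955, 0.3371, 0.2486]
ee_rot: [[1.0, 0.001, -0.001], [0.001, -1.0, -0.001], [-0.001, 0.001, -1.0]]
wrist_force: [-0.2, 0.1, -3.4]
gripper_width: 0.452
gripper_force: 30.0
```

>>> servo_tool([
  [[1,0,0,20,0,0,0],[1,0,0,45,0,0,0],[1,0,0,68,0,0,0],[1,0,0,82,0,0,0],[1,0,0,88,0,0,0]],
])

```text
time_s: 20.2
tcp_pos: [0.4955, 0.3345, 0.1598]
ee_rot: [[1.0, -0.002, -0.003], [-0.002, -1.0, -0.003], [-0.003, 0.003, -1.0]]
wrist_force: [-0.9, 0.1, -3.4]
gripper_width: 0.453
gripper_force: 30.0
```

>>> servo_tool([
  [[1,0,0,1,0,0,0],[1,0,0,3,0,0,0],[1,0,0,5,0,0,0],[1,0,0,7,0,0,0],[1,0,0,7,0,0,0]],
])

```text
time_s: 20.7
tcp_pos: [0.4964, 0.337, 0.1553]
ee_rot: [[1.0, 0.0, 0.001], [0.0, -1.0, 0.001], [0.001, -0.001, -1.0]]
wrist_force: [-0.6, 0.2, -1.6]
gripper_width: 0.45
gripper_force: 30.0
```

>>> servo_tool([
  [[1,0,0,1,0,0,0],[1,0,0,1,0,0,0],[1,0,0,1,0,0,0],[0.5,0,0,1,0,0,0],[0.3,0,0,1,0,0,0]],
])

```text
time_s: 21.2
tcp_pos: [0.4961, 0.3369, 0.1536]
ee_rot: [[1.0, 0.0, 0.0], [0.0, -1.0, 0.001], [0.0, -0.001, -1.0]]
wrist_force: [1.2, 0.4, -1.1]
gripper_width: 0.53
gripper_force: 0.0
```

>>> servo_tool([
  [[0.3,0,0,0,0,0,0],[0.3,0,0,0,0,0,0],[0.3,0,0,-20,0,0,0],[0.3,0,0,-50,0,0,0],[0.3,0,0,-95,0,0,0]],
])

```text
time_s: 21.7
tcp_pos: [0.4948, 0.3359, 0.2467]
ee_rot: [[1.0, 0.0, -0.005], [0.0, -1.0, -0.004], [-0.005, 0.004, -1.0]]
wrist_force: [1.4, -0.1, -0.5]
gripper_width: 0.696
gripper_force: 0.0
```

Run:
```python
from station import r
import cv2,pickle,numpy as np
s=r.sense();print(s["time_s"],s["tcp_pos"])
c=r.capture("top");pickle.dump(c,open("top2.pkl","wb"));im=c["pixels"][:,:,::-1]
a=cv2.resize(im[215:325,250:395],None,fx=4,fy=4,interpolation=cv2.INTER_CUBIC)
b=cv2.resize(im[210:320,405:525],None,fx=4,fy=4,interpolation=cv2.INTER_CUBIC)[:,:]
b=cv2.resize(im[220:300,425:510],None,fx=2,fy=2)
o=np.zeros((440,760,3),np.uint8);o[:,:580]=a;o[:160,585:755]=b;cv2.imwrite("pics/crop3.png",o)
```

```text
21.7 [0.49483861 0.3358747  0.24671217]
```

View pics/crop3.png

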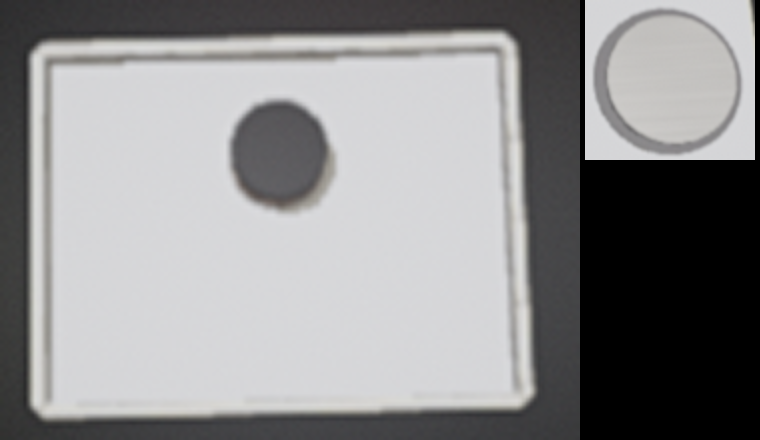

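The tray now holds only the jar, with the lid centre at crop (279,149), which is pixel (319.5,251.9), the same as before. The pan centre is at inset (88.5,77), pixel (469,258.2).

Run:
```python
import pickle
from h import *
c=pickle.load(open("top2.pkl","rb"))
print(ray(c,319.5,251.9,.058),ray(c,469,258.2,.072))
```

```text
[ 0.55123969 -0.02273506  0.058     ] [ 0.52949795 -0.3165817   0.072     ]
```

>>> servo_tool([
  [[0.1,2,15,0,0,0,0],[0.1,7,50,0,0,0,0],[0.1,13,90,0,0,0,0],[0.1,18,130,0,0,0,0],[0.1,24,170,0,0,0,0]],
])

```text
time_s: 22.25
tcp_pos: [0.5193, 0.1647, 0.2474]
ee_rot: [[1.0, 0.0, -0.002], [0.0, -1.0, -0.001], [-0.002, 0.001, -1.0]]
wrist_force: [1.1, -0.3, 0.0]
gripper_width: 0.894
gripper_force: 0.0
```

>>> servo_tool([
  [[0.1,6,40,0,0,0,0],[0.1,12,80,0,0,0,0],[0.1,18,120,0,0,0,0],[0.1,24,160,0,0,0,0],[0.1,30,180,0,0,0,0]],
])

```text
time_s: 22.75
tcp_pos: [0.5491, -0.0163, 0.2474]
ee_rot: [[1.0, -0.003, -0.002], [-0.003, -1.0, -0.0], [-0.002, 0.0, -1.0]]
wrist_force: [1.1, 1.6, 0.5]
gripper_width: 0.901
gripper_force: 0.0
```

>>> servo_tool([
  [[0.1,2,9,20,0,0,0],[0.1,2,9,50,0,0,0],[0.1,2,9,90,0,0,0],[0.1,2,9,120,0,0,0],[0.1,2,9,120,0,0,0]],
])

```text
time_s: 23.25
tcp_pos: [0.5479, -0.0233, 0.1233]
ee_rot: [[1.0, -0.001, -0.012], [-0.001, -1.0, -0.002], [-0.012, 0.002, -1.0]]
wrist_force: [-0.3, -0.3, 0.3]
gripper_width: 0.905
gripper_force: 0.0
```

>>> servo_tool([
  [[0.1,0,0,15,0,0,0],[0.1,0,0,40,0,0,0],[0.1,0,0,65,0,0,0],[0.1,0,0,85,0,0,0],[0.1,0,0,94,0,0,0]],
])

```text
time_s: 23.75
tcp_pos: [0.5518, -0.0224, 0.034]
ee_rot: [[1.0, 0.0, -0.001], [0.0, -1.0, -0.0], [-0.001, 0.0, -1.0]]
wrist_force: [0.2, -0.5, 0.2]
gripper_width: 0.901
gripper_force: 0.0
```

>>> servo_tool([
  [[0.1,0,0,0,0,0,0],[0.3,0,0,0,0,0,0],[0.5,0,0,0,0,0,0],[0.8,0,0,0,0,0,0],[1,0,0,0,0,0,0]],
])

```text
time_s: 24.25
tcp_pos: [0.5525, -0.0222, 0.0353]
ee_rot: [[1.0, 0.0, 0.001], [0.0, -1.0, 0.0], [0.001, -0.0, -1.0]]
wrist_force: [0.4, -0.6, 0.2]
gripper_width: 0.624
gripper_force: 0.0
```

>>> servo_tool([
  [[1,0,0,0,0,0,0],[1,0,0,0,0,0,0],[1,0,0,-3,0,0,0],[1,0,0,-6,0,0,0],[1,0,0,-10,0,0,0]],
])

```text
time_s: 24.75
tcp_pos: [0.5518, -0.0222, 0.0444]
ee_rot: [[1.0, 0.0, -0.001], [0.0, -1.0, -0.0], [-0.001, 0.0, -1.0]]
wrist_force: [1.1, 0.9, -1.7]
gripper_width: 0.561
gripper_force: 30.0
```

>>> servo_tool([
  [[1,0,0,-15,0,0,0],[1,0,0,-45,0,0,0],[1,0,0,-80,0,0,0],[1,0,0,-110,0,0,0],[1,0,0,-130,0,0,0]],
])

```text
time_s: 25.25
tcp_pos: [0.5528, -0.0221, 0.1773]
ee_rot: [[1.0, 0.0, 0.004], [0.0, -1.0, 0.001], [0.004, -0.001, -1.0]]
wrist_force: [0.8, -0.2, -1.0]
gripper_width: 0.567
gripper_force: 30.0
```

>>> servo_tool([
  [[1,-1,12,0,0,0,0],[1,-3,37,0,0,0,0],[1,-5,70,0,0,0,0],[1,-8,105,0,0,0,0],[1,-11,140,0,0,0,0]],
])

```text
time_s: 25.75
tcp_pos: [0.5398, -0.1637, 0.1731]
ee_rot: [[1.0, 0.0, -0.003], [0.0, -1.0, 0.001], [-0.003, -0.001, -1.0]]
wrist_force: [0.3, -0.4, -1.6]
gripper_width: 0.564
gripper_force: 30.0
```

>>> servo_tool([
  [[1,-3,35,0,0,0,0],[1,-6,70,0,0,0,0],[1,-9,105,0,0,0,0],[1,-11,135,0,0,0,0],[1,-12,154,0,0,0,0]],
])

```text
time_s: 26.25
tcp_pos: [0.5275, -0.3185, 0.1726]
ee_rot: [[1.0, -0.002, -0.003], [-0.002, -1.0, 0.001], [-0.003, -0.001, -1.0]]
wrist_force: [-0.2, 1.3, -2.2]
gripper_width: 0.563
gripper_force: 30.0
```

>>> servo_tool([
  [[1,0,0,10,0,0,0],[1,0,0,30,0,0,0],[1,0,0,50,0,0,0],[1,0,0,60,0,0,0],[1,0,0,64,0,0,0]],
])

```text
time_s: 26.75
tcp_pos: [0.5279, -0.3154, 0.1083]
ee_rot: [[1.0, 0.0, -0.004], [0.0, -1.0, 0.002], [-0.004, -0.002, -1.0]]
wrist_force: [-0.3, -1.0, -0.9]
gripper_width: 0.567
gripper_force: 30.0
```

>>> servo_tool([
  [[1,0,0,0,0,0,0],[1,0,0,1,0,0,0],[1,0,0,2,0,0,0],[1,0,0,3,0,0,0],[1,0,0,3,0,0,0]],
])

```text
time_s: 27.25
tcp_pos: [0.5292, -0.3162, 0.1078]
ee_rot: [[1.0, 0.0, 0.0], [0.0, -1.0, -0.0], [0.0, 0.0, -1.0]]
wrist_force: [-0.5, 0.2, -1.4]
gripper_width: 0.561
gripper_force: 30.0
```

Run:
```python
from station import r
import cv2
s=r.sense();print(s["time_s"],s["tcp_pos"],s["wrist_force"])
c=r.capture("scene");im=c["pixels"][:,:,::-1]
cv2.imwrite("pics/crop4.png",cv2.resize(im[90:230,170:350],None,fx=4,fy=4))
```

```text
27.25 [ 0.52922405 -0.31622037  0.10783708] [-0.52527635  0.22594108 -1.40261453]
```

View pics/crop4.png

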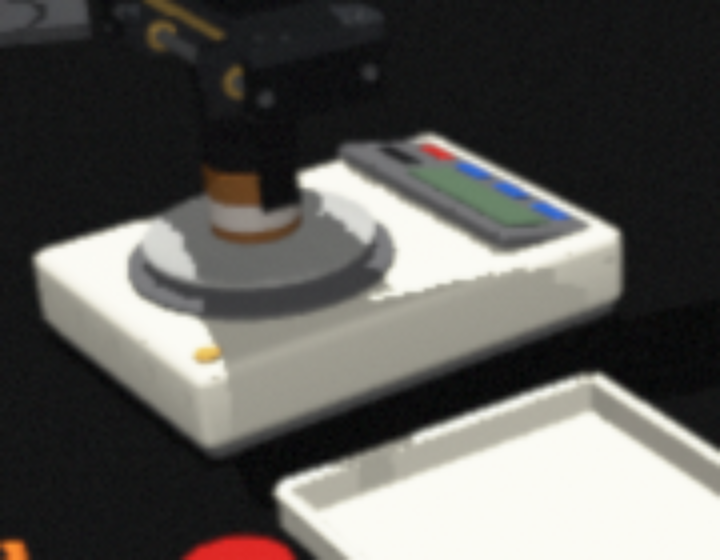

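The jar is upright just over the middle of the pan, with its base at crop (255,235). I lower the last few mm.

>>> servo_tool([
  [[1,0,0,1,0,0,0],[1,0,0,2,0,0,0],[1,0,0,3,0,0,0],[1,0,0,3.5,0,0,0],[1,0,0,3.5,0,0,0]],
])

```text
time_s: 27.8
tcp_pos: [0.5291, -0.3162, 0.1042]
ee_rot: [[1.0, 0.0, -0.0], [0.0, -1.0, -0.0], [-0.0, 0.0, -1.0]]
wrist_force: [-0.6, 0.8, 0.1]
gripper_width: 0.562
gripper_force: 30.0
```

>>> servo_tool([
  [[1,0,0,0.3,0,0,0],[1,0,0,0.6,0,0,0],[1,0,0,0.9,0,0,0],[1,0,0,0.9,0,0,0],[1,0,0,0.9,0,0,0]],
])

```text
time_s: 28.3
tcp_pos: [0.5291, -0.3162, 0.1042]
ee_rot: [[1.0, 0.0, 0.0], [0.0, -1.0, -0.0], [0.0, 0.0, -1.0]]
wrist_force: [-1.5, 2.2, 5.9]
gripper_width: 0.567
gripper_force: 30.0
```

>>> servo_tool([
  [[0.7,0,0,-0.6,0,0,0],[0.3,0,0,-0.6,0,0,0],[0.1,0,0,-0.6,0,0,0],[0.1,0,0,-0.6,0,0,0],[0.1,0,0,-0.6,0,0,0]],
])

```text
time_s: 28.8
tcp_pos: [0.5292, -0.3163, 0.1034]
ee_rot: [[1.0, 0.0, -0.0], [0.0, -1.0, 0.0], [-0.0, -0.0, -1.0]]
wrist_force: [-0.0, 0.7, 0.6]
gripper_width: 0.837
gripper_force: 0.0
```

>>> servo_tool([
  [[0.1,0,0,0,0,0,0],[0.1,0,0,-20,0,0,0],[0.1,0,0,-60,0,0,0],[0.1,0,0,-105,0,0,0],[0.1,0,0,-145,0,0,0]],
])

```text
time_s: 29.3
tcp_pos: [0.5292, -0.3164, 0.2509]
ee_rot: [[1.0, 0.0, 0.001], [0.0, -1.0, -0.001], [0.001, 0.001, -1.0]]
wrist_force: [0.7, 0.1, 0.1]
gripper_width: 0.902
gripper_force: 0.0
```

>>> servo_tool([
  [[0.3,0,-20,0,0,0,0],[0.3,0,-60,0,0,0,0],[0.3,0,-105,0,0,0,0],[0.3,0,-150,0,0,0,0],[0.3,0,-195,0,0,0,0]],
])

```text
time_s: 29.8
tcp_pos: [0.5289, -0.1197, 0.2488]
ee_rot: [[1.0, -0.0, 0.0], [-0.0, -1.0, 0.0], [0.0, -0.0, -1.0]]
wrist_force: [1.3, 0.8, 0.9]
gripper_width: 0.702
gripper_force: 0.0
```

>>> servo_tool([
  [[0.3,-3,-45,0,0,0,0],[0.3,-6,-90,0,0,0,0],[0.3,-10,-135,0,0,0,0],[0.3,-14,-180,0,0,0,0],[0.3,-17,-225,0,0,0,0]],
])

```text
time_s: 30.3
tcp_pos: [0.5116, 0.1056, 0.249]
ee_rot: [[1.0, 0.0, 0.001], [0.0, -1.0, 0.0], [0.001, -0.0, -1.0]]
wrist_force: [1.4, 0.4, 0.7]
gripper_width: 0.695
gripper_force: 0.0
```

>>> servo_tool([
  [[0.3,-4,-45,0,0,0,0],[0.3,-8,-90,0,0,0,0],[0.3,-11,-135,0,0,0,0],[0.3,-15,-180,0,0,0,0],[0.3,-16,-210,0,0,0,0]],
])

```text
time_s: 30.8
tcp_pos: [0.4954, 0.3165, 0.2487]
ee_rot: [[1.0, 0.002, 0.0], [0.002, -1.0, 0.0], [0.0, -0.0, -1.0]]
wrist_force: [0.2, -0.8, -0.4]
gripper_width: 0.701
gripper_force: 0.0
```

>>> servo_tool([
  [[0.3,0,-23,0,0,0,0],[0.3,0,-23,0,0,0,0],[0.3,0,-23,0,0,0,0],[0.3,0,-23,0,0,0,0],[0.3,0,-23,0,0,0,0]],
])

```text
time_s: 31.3
tcp_pos: [0.4962, 0.3357, 0.249]
ee_rot: [[1.0, -0.001, 0.0], [-0.001, -1.0, 0.0], [0.0, -0.0, -1.0]]
wrist_force: [-0.0, 0.6, -0.4]
gripper_width: 0.7
gripper_force: 0.0
```

Run:
```python
from station import r
import cv2,pickle
s=r.sense();print(s["time_s"],s["tcp_pos"],s["ee_rot"][:2,0] if hasattr(s["ee_rot"],"shape") else s["ee_rot"])
c=r.capture("top");pickle.dump(c,open("top3.pkl","wb"));cv2.imwrite("pics/t3.png",c["pixels"][:,:,::-1])
```

```text
31.3 [0.49618209 0.33572807 0.24899534] [ 0.99999948 -0.00100978]
```

View pics/t3.png

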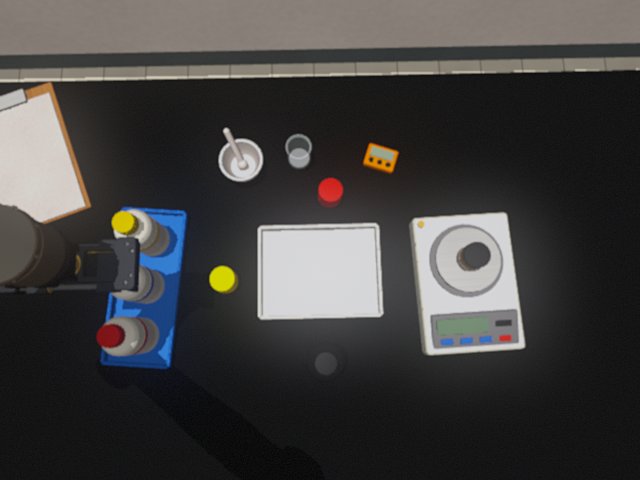

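The jar stands on the pan (477,256) and all three bottles stand in the blue tray. I return blue first.

>>> servo_tool([
  [[0.3,0,0,25,0,0,0],[0.3,0,0,55,0,0,0],[0.3,0,0,80,0,0,0],[0.3,0,0,91,0,0,0],[0.3,0,0,95,0,0,0]],
])

```text
time_s: 31.85
tcp_pos: [0.4959, 0.336, 0.1529]
ee_rot: [[1.0, -0.0, -0.001], [-0.0, -1.0, -0.002], [-0.001, 0.002, -1.0]]
wrist_force: [0.3, 0.1, 0.3]
gripper_width: 0.7
gripper_force: 0.0
```

>>> servo_tool([
  [[0.3,0,0,0,0,0,0],[0.6,0,0,0,0,0,0],[0.8,0,0,0,0,0,0],[1,0,0,0,0,0,0],[1,0,0,0,0,0,0]],
])

```text
time_s: 32.35
tcp_pos: [0.4962, 0.3368, 0.1545]
ee_rot: [[1.0, 0.0, 0.001], [0.0, -1.0, 0.0], [0.001, -0.0, -1.0]]
wrist_force: [-0.2, -0.9, 1.7]
gripper_width: 0.449
gripper_force: 30.0
```

>>> servo_tool([
  [[1,0,0,0,0,0,0],[1,0,0,0,0,0,0],[1,0,0,-3,0,0,0],[1,0,0,-6,0,0,0],[1,0,0,-10,0,0,0]],
])

```text
time_s: 32.85
tcp_pos: [0.4955, 0.3364, 0.1629]
ee_rot: [[1.0, -0.0, -0.002], [-0.0, -1.0, -0.001], [-0.002, 0.001, -1.0]]
wrist_force: [-0.7, -0.1, -2.5]
gripper_width: 0.45
gripper_force: 30.0
```

>>> servo_tool([
  [[1,0,0,-15,0,0,0],[1,0,0,-35,0,0,0],[1,0,0,-55,0,0,0],[1,0,0,-75,0,0,0],[1,0,0,-85,0,0,0]],
])

```text
time_s: 33.35
tcp_pos: [0.4965, 0.3372, 0.2506]
ee_rot: [[1.0, 0.0, 0.002], [0.0, -1.0, 0.002], [0.002, -0.002, -1.0]]
wrist_force: [0.2, 0.6, -2.2]
gripper_width: 0.452
gripper_force: 30.0
```

>>> servo_tool([
  [[1,1,12,0,0,0,0],[1,4,37,0,0,0,0],[1,7,72,0,0,0,0],[1,11,109,0,0,0,0],[1,15,146,0,0,0,0]],
])

```text
time_s: 33.85
tcp_pos: [0.51, 0.1885, 0.2472]
ee_rot: [[1.0, 0.0, -0.003], [0.0, -1.0, -0.001], [-0.003, 0.001, -1.0]]
wrist_force: [1.2, 0.6, -2.9]
gripper_width: 0.449
gripper_force: 30.0
```

>>> servo_tool([
  [[1,4,37,0,0,0,0],[1,7,74,0,0,0,0],[1,11,111,0,0,0,0],[1,15,148,0,0,0,0],[1,18,185,0,0,0,0]],
])

```text
time_s: 34.35
tcp_pos: [0.5279, 0.0036, 0.2474]
ee_rot: [[1.0, -0.0, -0.003], [-0.0, -1.0, -0.0], [-0.003, 0.0, -1.0]]
wrist_force: [-0.5, 0.3, -3.1]
gripper_width: 0.453
gripper_force: 30.0
```

>>> servo_tool([
  [[1,4,35,0,0,0,0],[1,7,65,0,0,0,0],[1,9,85,0,0,0,0],[1,9,92,0,0,0,0],[1,9,92,0,0,0,0]],
])

```text
time_s: 34.85
tcp_pos: [0.5371, -0.0872, 0.2476]
ee_rot: [[1.0, -0.002, -0.002], [-0.002, -1.0, 0.0], [-0.002, -0.0, -1.0]]
wrist_force: [-0.7, -0.1, -4.0]
gripper_width: 0.453
gripper_force: 30.0
```

>>> servo_tool([
  [[1,0,0,0,0,0,0],[1,0,0,0,0,0,0],[1,0,0,0,0,0,0],[1,0,0,0,0,0,0],[1,0,0,0,0,0,0]],
])

```text
time_s: 35.35
tcp_pos: [0.5381, -0.0858, 0.2488]
ee_rot: [[1.0, 0.001, 0.0], [0.001, -1.0, 0.0], [0.0, -0.0, -1.0]]
wrist_force: [0.0, 0.2, -3.3]
gripper_width: 0.452
gripper_force: 30.0
```

>>> servo_tool([
  [[1,0,0,20,0,0,0],[1,0,0,45,0,0,0],[1,0,0,68,0,0,0],[1,0,0,82,0,0,0],[1,0,0,88,0,0,0]],
])

```text
time_s: 35.85
tcp_pos: [0.5372, -0.0862, 0.1591]
ee_rot: [[1.0, 0.0, -0.003], [0.0, -1.0, -0.0], [-0.003, 0.0, -1.0]]
wrist_force: [0.5, -0.4, -3.1]
gripper_width: 0.454
gripper_force: 30.0
```

>>> servo_tool([
  [[1,0,0,1,0,0,0],[1,0,0,3,0,0,0],[1,0,0,5,0,0,0],[1,0,0,6,0,0,0],[1,0,0,6,0,0,0]],
])

```text
time_s: 36.35
tcp_pos: [0.5382, -0.0862, 0.155]
ee_rot: [[1.0, 0.0, 0.001], [0.0, -1.0, 0.0], [0.001, -0.0, -1.0]]
wrist_force: [-0.3, -0.1, -4.5]
gripper_width: 0.453
gripper_force: 30.0
```

>>> servo_tool([
  [[1,0,0,1,0,0,0],[1,0,0,1,0,0,0],[1,0,0,1,0,0,0],[1,0,0,1,0,0,0],[1,0,0,1,0,0,0]],
])

```text
time_s: 36.85
tcp_pos: [0.5387, -0.0863, 0.1545]
ee_rot: [[1.0, 0.0, 0.001], [0.0, -1.0, -0.0], [0.001, 0.0, -1.0]]
wrist_force: [-0.5, -1.1, 2.1]
gripper_width: 0.456
gripper_force: 30.0
```

>>> servo_tool([
  [[0.7,0,0,0,0,0,0],[0.5,0,0,0,0,0,0],[0.3,0,0,0,0,0,0],[0.3,0,0,0,0,0,0],[0.3,0,0,0,0,0,0]],
])

```text
time_s: 37.35
tcp_pos: [0.5379, -0.0862, 0.1534]
ee_rot: [[1.0, 0.0, -0.001], [0.0, -1.0, 0.0], [-0.001, -0.0, -1.0]]
wrist_force: [-0.2, -0.1, 0.1]
gripper_width: 0.661
gripper_force: 0.0
```

>>> servo_tool([
  [[0.3,0,0,-10,0,0,0],[0.3,0,0,-30,0,0,0],[0.3,0,0,-60,0,0,0],[0.3,0,0,-85,0,0,0],[0.3,0,0,-95,0,0,0]],
])

```text
time_s: 37.85
tcp_pos: [0.5395, -0.0863, 0.2523]
ee_rot: [[1.0, 0.001, 0.006], [0.001, -1.0, -0.0], [0.006, 0.0, -1.0]]
wrist_force: [0.9, -0.1, -0.5]
gripper_width: 0.698
gripper_force: 0.0
```

>>> servo_tool([
  [[0.3,-6,-18,0,0,0,0],[0.3,-18,-55,0,0,0,0],[0.3,-32,-97,0,0,0,0],[0.3,-46,-140,0,0,0,0],[0.3,-60,-182,0,0,0,0]],
])

```text
time_s: 38.35
tcp_pos: [0.477, 0.0971, 0.2484]
ee_rot: [[1.0, -0.0, -0.001], [-0.0, -1.0, -0.0], [-0.001, 0.0, -1.0]]
wrist_force: [1.1, 0.2, -0.0]
gripper_width: 0.7
gripper_force: 0.0
```

>>> servo_tool([
  [[0.3,-14,-42,0,0,0,0],[0.3,-28,-85,0,0,0,0],[0.3,-42,-127,0,0,0,0],[0.3,-56,-169,0,0,0,0],[0.3,-68,-206,0,0,0,0]],
])

```text
time_s: 38.85
tcp_pos: [0.4087, 0.3034, 0.2485]
ee_rot: [[1.0, 0.001, -0.001], [0.001, -1.0, -0.0], [-0.001, 0.0, -1.0]]
wrist_force: [-0.2, -0.4, 0.2]
gripper_width: 0.698
gripper_force: 0.0
```

>>> servo_tool([
  [[0.3,-9,-28,0,0,0,0],[0.3,-14,-43,0,0,0,0],[0.3,-14,-43,0,0,0,0],[0.3,-14,-43,0,0,0,0],[0.3,-14,-43,0,0,0,0]],
])

```text
time_s: 39.35
tcp_pos: [0.3962, 0.3436, 0.2487]
ee_rot: [[1.0, -0.001, -0.0], [-0.001, -1.0, -0.001], [-0.0, 0.001, -1.0]]
wrist_force: [-0.5, 0.2, 1.2]
gripper_width: 0.7
gripper_force: 0.0
```

>>> servo_tool([
  [[0.3,0,-0.5,25,0,0,0],[0.3,0,-0.5,55,0,0,0],[0.3,0,-0.5,80,0,0,0],[0.3,0,-0.5,90,0,0,0],[0.3,0,-0.5,94,0,0,0]],
])

```text
time_s: 39.85
tcp_pos: [0.3963, 0.3442, 0.1541]
ee_rot: [[1.0, -0.001, -0.001], [-0.001, -1.0, -0.001], [-0.001, 0.001, -1.0]]
wrist_force: [0.8, -0.2, 0.2]
gripper_width: 0.698
gripper_force: 0.0
```

>>> servo_tool([
  [[0.3,0,0,0,0,0,0],[0.6,0,0,0,0,0,0],[0.8,0,0,0,0,0,0],[1,0,0,0,0,0,0],[1,0,0,0,0,0,0]],
])

```text
time_s: 40.35
tcp_pos: [0.3962, 0.3452, 0.1554]
ee_rot: [[1.0, 0.0, 0.001], [0.0, -1.0, 0.0], [0.001, -0.0, -1.0]]
wrist_force: [1.0, -1.1, 1.5]
gripper_width: 0.452
gripper_force: 30.0
```

>>> servo_tool([
  [[1,0,0,0,0,0,0],[1,0,0,0,0,0,0],[1,0,0,-3,0,0,0],[1,0,0,-6,0,0,0],[1,0,0,-10,0,0,0]],
])

```text
time_s: 40.85
tcp_pos: [0.3955, 0.3448, 0.1639]
ee_rot: [[1.0, -0.0, -0.002], [-0.0, -1.0, -0.001], [-0.002, 0.001, -1.0]]
wrist_force: [-0.3, 0.7, -3.4]
gripper_width: 0.451
gripper_force: 30.0
```

>>> servo_tool([
  [[1,0,0,-15,0,0,0],[1,0,0,-35,0,0,0],[1,0,0,-55,0,0,0],[1,0,0,-75,0,0,0],[1,0,0,-85,0,0,0]],
])

```text
time_s: 41.35
tcp_pos: [0.3964, 0.3458, 0.2514]
ee_rot: [[1.0, 0.0, 0.002], [0.0, -1.0, 0.002], [0.002, -0.002, -1.0]]
wrist_force: [0.3, -0.1, -3.2]
gripper_width: 0.451
gripper_force: 30.0
```

>>> servo_tool([
  [[1,3,12,0,0,0,0],[1,9,37,0,0,0,0],[1,17,70,0,0,0,0],[1,25,103,0,0,0,0],[1,33,136,0,0,0,0]],
])

```text
time_s: 41.85
tcp_pos: [0.4282, 0.2069, 0.2482]
ee_rot: [[1.0, 0.0, -0.003], [0.0, -1.0, -0.002], [-0.003, 0.002, -1.0]]
wrist_force: [1.8, -0.4, -4.2]
gripper_width: 0.451
gripper_force: 30.0
```

>>> servo_tool([
  [[1,8,33,0,0,0,0],[1,16,66,0,0,0,0],[1,24,100,0,0,0,0],[1,32,133,0,0,0,0],[1,40,166,0,0,0,0]],
])

```text
time_s: 42.35
tcp_pos: [0.468, 0.041, 0.2484]
ee_rot: [[1.0, -0.0, -0.003], [-0.0, -1.0, -0.001], [-0.003, 0.001, -1.0]]
wrist_force: [-0.2, 0.3, -4.1]
gripper_width: 0.451
gripper_force: 30.0
```

>>> servo_tool([
  [[1,8,31,0,0,0,0],[1,13,55,0,0,0,0],[1,16,66,0,0,0,0],[1,16,66,0,0,0,0],[1,16,66,0,0,0,0]],
])

```text
time_s: 42.85
tcp_pos: [0.4845, -0.0227, 0.249]
ee_rot: [[1.0, -0.0, -0.002], [-0.0, -1.0, 0.0], [-0.002, -0.0, -1.0]]
wrist_force: [0.9, -0.5, -3.9]
gripper_width: 0.449
gripper_force: 30.0
```

>>> servo_tool([
  [[1,0,0,0,0,0,0],[1,0,0,0,0,0,0],[1,0,0,0,0,0,0],[1,0,0,0,0,0,0],[1,0,0,0,0,0,0]],
])

```text
time_s: 43.35
tcp_pos: [0.4851, -0.0225, 0.2498]
ee_rot: [[1.0, 0.001, 0.0], [0.001, -1.0, 0.0], [0.0, -0.0, -1.0]]
wrist_force: [0.6, -0.1, -4.7]
gripper_width: 0.451
gripper_force: 30.0
```

>>> servo_tool([
  [[1,0,0.5,20,0,0,0],[1,0,0.5,45,0,0,0],[1,0,0.5,68,0,0,0],[1,0,0.5,82,0,0,0],[1,0,0.5,88,0,0,0]],
])

```text
time_s: 43.85
tcp_pos: [0.4843, -0.0234, 0.1603]
ee_rot: [[1.0, 0.0, -0.003], [0.0, -1.0, -0.001], [-0.003, 0.001, -1.0]]
wrist_force: [-0.3, -0.1, -3.2]
gripper_width: 0.45
gripper_force: 30.0
```

>>> servo_tool([
  [[1,0,0,1,0,0,0],[1,0,0,3,0,0,0],[1,0,0,5,0,0,0],[1,0,0,6,0,0,0],[1,0,0,6,0,0,0]],
])

```text
time_s: 44.35
tcp_pos: [0.4852, -0.0232, 0.156]
ee_rot: [[1.0, 0.0, 0.001], [0.0, -1.0, 0.0], [0.001, -0.0, -1.0]]
wrist_force: [-0.3, 0.3, -4.6]
gripper_width: 0.449
gripper_force: 30.0
```

>>> servo_tool([
  [[1,0,0,1,0,0,0],[1,0,0,1,0,0,0],[1,0,0,1,0,0,0],[1,0,0,1,0,0,0],[1,0,0,1,0,0,0]],
])

```text
time_s: 44.85
tcp_pos: [0.4856, -0.0232, 0.1554]
ee_rot: [[1.0, 0.0, 0.001], [0.0, -1.0, -0.0], [0.001, 0.0, -1.0]]
wrist_force: [-0.6, -0.1, 1.7]
gripper_width: 0.453
gripper_force: 30.0
```

>>> servo_tool([
  [[0.7,0,0,0,0,0,0],[0.5,0,0,0,0,0,0],[0.3,0,0,0,0,0,0],[0.3,0,0,0,0,0,0],[0.3,0,0,0,0,0,0]],
])

```text
time_s: 45.35
tcp_pos: [0.485, -0.0232, 0.1546]
ee_rot: [[1.0, 0.0, -0.0], [0.0, -1.0, 0.0], [-0.0, -0.0, -1.0]]
wrist_force: [0.9, -0.1, -0.5]
gripper_width: 0.665
gripper_force: 0.0
```

>>> servo_tool([
  [[0.3,0,0,-10,0,0,0],[0.3,0,0,-30,0,0,0],[0.3,0,0,-60,0,0,0],[0.3,0,0,-85,0,0,0],[0.3,0,0,-95,0,0,0]],
])

```text
time_s: 45.85
tcp_pos: [0.4864, -0.0231, 0.2531]
ee_rot: [[1.0, 0.001, 0.006], [0.001, -1.0, 0.001], [0.006, -0.001, -1.0]]
wrist_force: [0.5, 0.5, 0.0]
gripper_width: 0.702
gripper_force: 0.0
```

>>> servo_tool([
  [[0.3,6,-20,0,0,0,0],[0.3,18,-60,0,0,0,0],[0.3,30,-100,0,0,0,0],[0.3,43,-140,0,0,0,0],[0.3,56,-180,0,0,0,0]],
])

```text
time_s: 46.35
tcp_pos: [0.541, 0.1583, 0.2494]
ee_rot: [[1.0, 0.0, -0.001], [0.0, -1.0, -0.0], [-0.001, 0.0, -1.0]]
wrist_force: [0.6, -0.4, 0.2]
gripper_width: 0.703
gripper_force: 0.0
```

>>> servo_tool([
  [[0.3,13,-40,0,0,0,0],[0.3,26,-80,0,0,0,0],[0.3,39,-120,0,0,0,0],[0.3,49,-155,0,0,0,0],[0.3,54,-172,0,0,0,0]],
])

```text
time_s: 46.85
tcp_pos: [0.595, 0.3316, 0.2479]
ee_rot: [[1.0, 0.002, -0.002], [0.002, -1.0, -0.001], [-0.002, 0.001, -1.0]]
wrist_force: [0.0, -0.7, -1.1]
gripper_width: 0.701
gripper_force: 0.0
```

>>> servo_tool([
  [[0.3,0,0,0,0,0,0],[0.3,0,0,0,0,0,0],[0.3,0,0,0,0,0,0],[0.3,0,0,0,0,0,0],[0.3,0,0,0,0,0,0]],
])

```text
time_s: 47.35
tcp_pos: [0.595, 0.3279, 0.2503]
ee_rot: [[1.0, -0.001, 0.0], [-0.001, -1.0, 0.0], [0.0, -0.0, -1.0]]
wrist_force: [0.3, -0.3, -0.3]
gripper_width: 0.7
gripper_force: 0.0
```

>>> servo_tool([
  [[0.3,0,-0.5,25,0,0,0],[0.3,0,-0.5,55,0,0,0],[0.3,0,-0.5,80,0,0,0],[0.3,0,-0.5,91,0,0,0],[0.3,0,-0.5,95,0,0,0]],
])

```text
time_s: 47.85
tcp_pos: [0.5948, 0.3286, 0.1537]
ee_rot: [[1.0, -0.0, -0.001], [-0.0, -1.0, -0.001], [-0.001, 0.001, -1.0]]
wrist_force: [-0.7, 0.2, 1.3]
gripper_width: 0.7
gripper_force: 0.0
```

>>> servo_tool([
  [[0.3,0,0,0,0,0,0],[0.6,0,0,0,0,0,0],[0.8,0,0,0,0,0,0],[1,0,0,0,0,0,0],[1,0,0,0,0,0,0]],
])

```text
time_s: 48.35
tcp_pos: [0.5953, 0.3292, 0.1556]
ee_rot: [[1.0, 0.0, 0.001], [0.0, -1.0, 0.0], [0.001, -0.0, -1.0]]
wrist_force: [0.2, -1.4, 2.6]
gripper_width: 0.448
gripper_force: 30.0
```

>>> servo_tool([
  [[1,0,0,0,0,0,0],[1,0,0,0,0,0,0],[1,0,0,-3,0,0,0],[1,0,0,-6,0,0,0],[1,0,0,-10,0,0,0]],
])

```text
time_s: 48.85
tcp_pos: [0.5943, 0.3291, 0.1635]
ee_rot: [[1.0, -0.0, -0.002], [-0.0, -1.0, -0.001], [-0.002, 0.001, -1.0]]
wrist_force: [-0.7, -0.6, -3.7]
gripper_width: 0.448
gripper_force: 30.0
```

>>> servo_tool([
  [[1,0,0,-15,0,0,0],[1,0,0,-35,0,0,0],[1,0,0,-55,0,0,0],[1,0,0,-75,0,0,0],[1,0,0,-85,0,0,0]],
])

```text
time_s: 49.35
tcp_pos: [0.5955, 0.3297, 0.2516]
ee_rot: [[1.0, 0.0, 0.002], [0.0, -1.0, 0.002], [0.002, -0.002, -1.0]]
wrist_force: [0.7, -0.1, -3.1]
gripper_width: 0.451
gripper_force: 30.0
```

>>> servo_tool([
  [[1,-2,10,0,0,0,0],[1,-6,30,0,0,0,0],[1,-12,60,0,0,0,0],[1,-18,90,0,0,0,0],[1,-25,120,0,0,0,0]],
])

```text
time_s: 49.85
tcp_pos: [0.5686, 0.2072, 0.2478]
ee_rot: [[1.0, -0.0, -0.003], [-0.0, -1.0, -0.001], [-0.003, 0.001, -1.0]]
wrist_force: [0.3, -0.3, -4.5]
gripper_width: 0.452
gripper_force: 30.0
```

>>> servo_tool([
  [[1,-6,30,0,0,0,0],[1,-12,60,0,0,0,0],[1,-18,90,0,0,0,0],[1,-24,120,0,0,0,0],[1,-29,140,0,0,0,0]],
])

```text
time_s: 50.35
tcp_pos: [0.539, 0.0667, 0.2483]
ee_rot: [[1.0, -0.001, -0.004], [-0.001, -1.0, -0.001], [-0.004, 0.001, -1.0]]
wrist_force: [-0.4, -0.2, -2.6]
gripper_width: 0.448
gripper_force: 30.0
```

>>> servo_tool([
  [[1,-3,15,0,0,0,0],[1,-5,25,0,0,0,0],[1,-5,25,0,0,0,0],[1,-5,25,0,0,0,0],[1,-5,25,0,0,0,0]],
])

```text
time_s: 50.85
tcp_pos: [0.5364, 0.045, 0.2496]
ee_rot: [[1.0, 0.001, 0.0], [0.001, -1.0, 0.0], [0.0, -0.0, -1.0]]
wrist_force: [0.7, 0.9, -4.4]
gripper_width: 0.449
gripper_force: 30.0
```

>>> servo_tool([
  [[1,0,0,0,0,0,0],[1,0,0,0,0,0,0],[1,0,0,0,0,0,0],[1,0,0,0,0,0,0],[1,0,0,0,0,0,0]],
])

```text
time_s: 51.35
tcp_pos: [0.5361, 0.0443, 0.2498]
ee_rot: [[1.0, 0.0, 0.0], [0.0, -1.0, 0.0], [0.0, -0.0, -1.0]]
wrist_force: [0.5, 0.5, -3.5]
gripper_width: 0.452
gripper_force: 30.0
```

>>> servo_tool([
  [[1,0,0.5,20,0,0,0],[1,0,0.5,45,0,0,0],[1,0,0.5,68,0,0,0],[1,0,0.5,82,0,0,0],[1,0,0.5,88,0,0,0]],
])

```text
time_s: 51.85
tcp_pos: [0.5353, 0.0434, 0.1601]
ee_rot: [[1.0, -0.0, -0.003], [-0.0, -1.0, -0.001], [-0.003, 0.001, -1.0]]
wrist_force: [-0.4, -0.7, -3.7]
gripper_width: 0.456
gripper_force: 30.0
```

>>> servo_tool([
  [[1,0,0,1,0,0,0],[1,0,0,3,0,0,0],[1,0,0,5,0,0,0],[1,0,0,6,0,0,0],[1,0,0,6,0,0,0]],
])

```text
time_s: 52.35
tcp_pos: [0.5362, 0.0438, 0.156]
ee_rot: [[1.0, 0.0, 0.0], [0.0, -1.0, 0.0], [0.0, -0.0, -1.0]]
wrist_force: [0.3, 0.0, -4.3]
gripper_width: 0.449
gripper_force: 30.0
```

>>> servo_tool([
  [[1,0,0,1,0,0,0],[1,0,0,1,0,0,0],[1,0,0,1,0,0,0],[1,0,0,1,0,0,0],[1,0,0,1,0,0,0]],
])

```text
time_s: 52.85
tcp_pos: [0.5367, 0.0438, 0.1555]
ee_rot: [[1.0, 0.001, 0.002], [0.001, -1.0, 0.0], [0.002, -0.0, -1.0]]
wrist_force: [-1.0, -0.4, 2.1]
gripper_width: 0.451
gripper_force: 30.0
```

Release, rise and move clear, then compare with the start picture.

>>> servo_tool([
  [[0.7,0,0,0,0,0,0],[0.5,0,0,0,0,0,0],[0.3,0,0,0,0,0,0],[0.3,0,0,0,0,0,0],[0.3,0,0,0,0,0,0]],
])

```text
time_s: 53.35
tcp_pos: [0.5359, 0.0438, 0.1544]
ee_rot: [[1.0, 0.0, -0.001], [0.0, -1.0, 0.0], [-0.001, -0.0, -1.0]]
wrist_force: [-0.7, -0.4, 0.6]
gripper_width: 0.663
gripper_force: 0.0
```

>>> servo_tool([
  [[0.3,0,0,-10,0,0,0],[0.3,0,0,-30,0,0,0],[0.3,0,0,-60,0,0,0],[0.3,0,0,-90,0,0,0],[0.3,0,0,-110,0,0,0]],
])

```text
time_s: 53.85
tcp_pos: [0.5369, 0.0439, 0.268]
ee_rot: [[1.0, 0.001, 0.004], [0.001, -1.0, 0.001], [0.004, -0.001, -1.0]]
wrist_force: [0.1, 0.9, 0.1]
gripper_width: 0.699
gripper_force: 0.0
```

>>> servo_tool([
  [[0.3,0,-20,0,0,0,0],[0.3,0,-60,0,0,0,0],[0.3,0,-105,0,0,0,0],[0.3,0,-150,0,0,0,0],[0.3,0,-195,0,0,0,0]],
])

```text
time_s: 54.35
tcp_pos: [0.5359, 0.2404, 0.2658]
ee_rot: [[1.0, 0.0, 0.001], [0.0, -1.0, 0.001], [0.001, -0.001, -1.0]]
wrist_force: [-0.2, -0.2, 0.6]
gripper_width: 0.701
gripper_force: 0.0
```

>>> servo_tool([
  [[0.3,0,-40,0,0,0,0],[0.3,0,-80,0,0,0,0],[0.3,0,-100,0,0,0,0],[0.3,0,-105,0,0,0,0],[0.3,0,-105,0,0,0,0]],
])

```text
time_s: 54.85
tcp_pos: [0.5359, 0.3438, 0.2647]
ee_rot: [[1.0, 0.001, -0.0], [0.001, -1.0, -0.0], [-0.0, 0.0, -1.0]]
wrist_force: [-0.1, -0.6, 0.2]
gripper_width: 0.7
gripper_force: 0.0
```

Run:
```python
from station import r
import cv2,pickle,numpy as np
from h import *
a=pickle.load(open("top0.pkl","rb"));c=r.capture("top");cv2.imwrite("pics/end.png",c["pixels"][:,:,::-1])
def cen(p,lo,hi):
    h=cv2.cvtColor(p,cv2.COLOR_RGB2HSV)[215:330,250:395];m=cv2.inRange(h,lo,hi);M=cv2.moments(m,True);return np.round([250+M["m10"]/M["m00"],215+M["m01"]/M["m00"],M["m00"]],2)
for n,lo,hi in(("yel",(22,150,100),(38,255,255)),("blu",(95,120,100),(125,255,255)),("red",(0,120,100),(8,255,255))): print(n,cen(a["pixels"],lo,hi),cen(c["pixels"],lo,hi))
print("expected lid px",proj(c,[.5295,-.3166,.127]))
```

```text
yel [283.62 250.87 365.  ] [283.64 251.15 363.  ]
blu [357.   248.34 366.  ] [356.47 248.18 363.  ]
red [322.34 279.06 374.  ] [322.04 278.96 373.  ]
expected lid px [478.47753576 253.80830076]
```

View pics/end.png

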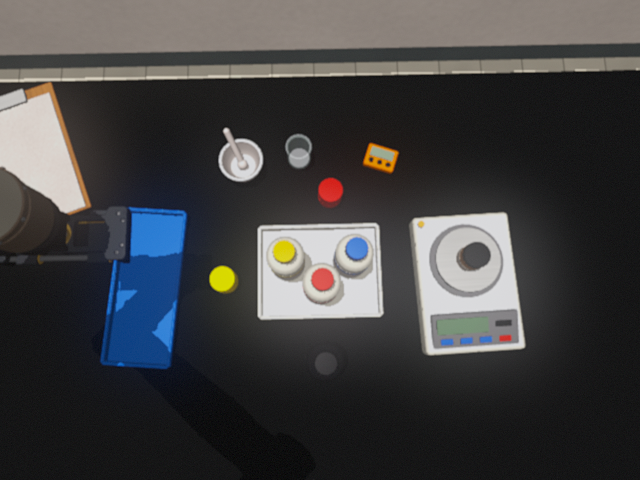

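The bottle caps are within about 0.5 px (1 mm) of the start. The jar stands on the pan (lid at 477,255, within about 2 px of centre) and the bystanders are untouched.

```bash
python3 -c "
from station import r
print(r.finish_job())"
```

```text
the job is handed in; nothing more can be done
None
```

The job is handed in: the jar is on the balance pan within a few millimetres of its middle, and all three bottles are back in the white tray within about 1 mm of where they stood.

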